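Tip the last used tube into the discard container and bolt its flap

TASK

The yellow discard container on the counter is due for collection. With closed fingertips push its red flap gently over, so that the used tube lying on the flap's tray tips into the container and the flap lies fully shut; then push the black-knobbed bolt all the way across to lock it. The tube is infectious, so do not touch it; grip and lift nothing, and leave the bottle, cup and timer nearby where they are.

Things in the scene. Friction and masses are not known exactly. Their poses are not given: they have to be found in the camera images.
- container: counter-top discard container, fixed to the counter: yellow tub with white cover, 150 x 154 mm, 170 mm high to its flat white deck. Origin at the centre of its underside; x points to its back (away from the robot at yaw 0), y to its left, z up. The front half of the cover is an open sloping mouth, 112 mm wide; the deck covers the rear from x = -12 mm to +71 mm.
- flap (a joint): hinge angle of the red flap, rad: 0 = open, 1.396 (80 degrees) = fully shut at its stop. Pushing its lip to the container's back (+x) swings the door up and over and its tray down into the tub. Stiff hinge (0.06 N m, about 1 N at the lip): the flap stays wherever it is left and must be pushed all the way. Shut, the lip strip lies flat on the deck, its top 4 mm above it.
- flap_hinge (a point): middle of the flap's hinge line, fixed on the container at x = -62, y = 0, z = 122 mm of its frame; the line runs along the container's y. The flap is one piece: a door 108 mm wide and 70 mm long that rises from the hinge, leaning 35 degrees to the robot's side when open; the lip strip at its upper end; and a tray 50 mm deep behind the hinge, level when open.
- lip (a point): middle of the ribbed lip strip at the door's upper end, 50 mm wide, 25 mm long, 3 mm thick, almost vertical when the flap is open (it moves with the flap): 80 mm from the hinge line, on the middle of the flap's width. Open (flap 0) it lies 37 mm in front of the hinge line and 71 mm above it; the strip ends 11 mm farther up.
- bolt (a joint): steel bolt sliding on the deck left of the lip strip, m. 0 to 0.004 = drawn back (to the container's left), 0.024 = fully across over the shut flap's lip strip. Moves along the container's -y; needs about 1.5 N and stays where it is left.
- bolt_knob (a point): centre of the bolt's black knob (moves with the bolt): 16 mm in x, 8 mm in y, 19 mm high, its top 28.5 mm above the deck, its foot 9.5 mm above it. With the bolt at 0 it lies at x = 4, y = 49 mm of the container's frame. The guide rails beside it reach 20 mm to either side and are 13 mm above the deck.
- tube_mid (a point): middle of the used tube, dark red with red stopper, 84 mm long (along its y), 15 mm thick, lying across the flap's tray; infectious, not to be touched by fingers or arm
- jug: large white diluent bottle with green band, 104 mm across, 220 mm high, loose; origin at the centre of its underside. Stays where it is.
- cup: lidded white specimen cup, 49 mm across, 55 mm high, loose; origin at the centre of its underside. Stays where it is. It stands in front of the fixed white tube rack.
- timer: small white bench timer, 60 x 64 mm, 23 mm high, loose; origin at the centre of its underside. Stays where it is.

How it is judged:
By the outcome, as a careful person would: the job done as asked, in the order asked, and still so for the second after the job is handed in, with the robot touching nothing.
It also fails if it takes over 42 s, if anything falls off the work surface, if the arm or the gripper's body presses on something with over 40 N, if the wrist force passes 120 N, or if a joint passes its speed limit or range.

ROBOT

A 6-joint arm with a two-finger parallel gripper is mounted at the origin on a cart in front of the work surface, level with it; the furniture and walls round the work are solid. World frame = base frame: x ahead of the robot, y to its left, z up, the work surface at z = 0. Lengths are in m, angles in degrees, forces in N, time in s.
With the tool pointing down it reaches from about 0.25 to 0.725 m from the base axis. Payload 9.7 kg.
Tool frame: the origin (TCP) lies at the centre of the arm's flange, where the gripper is bolted on; the fingertips stand 173 mm ahead of it and the grasp point (between the pads) lies bot.grip_depth ahead of it (bot.grip_depth is the distance from the TCP to the grasp point, in m); z points along the fingers, y is the direction in which the jaws open and shut (so a half turn about z gives the same grasp; the last joint's range is limited). The gripper opens to 85 mm and grips with 20 to 120 N. Pads are 22 mm wide; open, the fingers measure 114 mm over their backs; the gripper's body (76 mm by 85 mm) begins 54 mm behind the grasp point. The pads swing forward as they close: fully open they stand 13 mm farther back than shut.
Start: joints at [65.546, 4.979, 10.078, 95.1, 0, 90], TCP at [0.228, 0.501, 0.405] pointing down, gripper open.
Joint ranges: [-179.16, 179.16], [-48.56, 103.87], [-65.8, 70.77], [-126.05, 130.52], [-82.76, 87.17], [-180, 180]. Speed limits (degrees/s): [127.2, 127.2, 147.25, 180, 180, 180].

INTERFACE

Orientations are given as [roll, pitch, yaw] about the fixed x, y, z axes, in that order (R = Rz(yaw) Ry(pitch) Rx(roll)).
In Python, from workcell import status, viewer, bot gives the robot as it stands. The module is installed in compiled form; this text tells all that it offers.
- The arm moves only by the tool move_arm, never from a script. Its argument "commands" is a list of rows, each an object with "claw": the gripper's target within -1 to 1 (fully open at 1, half-way at 0, shut at -1); "travel": the shift along the tool's x, y, z in cm, a list of three; "turn": the turn about the tool's z in degrees. A call has 1 to 5 rows; each row shifts and turns the commanded pose from where the row before left it, along the tool's axes as they then stand; what a row does not reach is not made up. A row lasts 1/12 s, in which the tool goes at most 41.7 mm and 7.16 degrees, less where a joint would pass 70% of its speed; a pose out of reach is approached as far as the arm can. A call is refused whole if a number of a shift passes 4.17 or a number of a turn 7.16, either way. A call with a gripper value outside its range is refused whole. The fingers move at their own pace and stop on an object; "squeeze" is the grip in N (left out, the last holds). Time passes only in rows, so rows that do not move let the fingers close. It gives the time, the measured TCP pose, the force and the opening at its end, in the units of the state.
- status.get_obs(): the state, without advancing time (a new reading comes with each control period).
- viewer.camera(name): name is "scene" or "side" or "wrist"; returns the picture (400x640x3 uint8, blue, green, red); there is no depth.
- viewer.camera_params(name): a dict with "camera_matrix" (3x3 intrinsics, pixels), "xyz" and "rotation" of the camera in the world. Camera axes: x right, y up, looking along -z (the intrinsics and any distortion apply to the point x, -y, -z); pixel columns grow to the right and rows downward; lengths in m; the calibration is good to about 2 mm. A picture is of the moment at which its call begins: read the wrist's pose just before it. camera_params takes no time and is no camera call; for the wrist camera it gives the pose at the moment of the call.
- bot.job_done(): hands the job in, once; it reports no verdict.
The state is a dict: "time": time; "q": joint angles; "qd": joint speeds; "joint_efforts": joint torques, N m; "ee_pos": TCP position; "tcp_rot": TCP orientation; "wrist_force": force on the tool from outside, world axes, zero at the start; "torque": the same for the moment, N m; "opening": finger opening in m.
Only numpy, scipy, OpenCV 4.12 (cv2) and the standard library are available. Lean on these libraries where they do the work, as an engineer would, in place of code of your own. Each camera call takes 0.05 s, during which the arm holds its last target.

## Working session

There is one attempt and no reset: what is moved stays moved. The work goes in short steps, Python scripts to look and compute and a tool call to move; the robot and the scene stay as the last step left them, time stands still between calls to the robot, and variables do not carry over. Pictures are saved under pics/ and viewed, and the job is handed in when it is done.

Besides the shell and the picture viewer there is one more tool, called by a JSON object that holds its "method" and its "body", one argument or row to a line. move_arm: Moves the arm, as the interface text tells. Its arguments: {"type":"object","properties":{"commands":{"type":"array"},"squeeze":{"type":"number"}},"required":["commands"]}

```bash
mkdir -p pics; python3 - <<'E'
from workcell import status, viewer, bot
import cv2
print(status.get_obs(), bot.grip_depth)
for n in ["scene","side","wrist"]:
    p=viewer.camera_params(n); print(n,p)
    cv2.imwrite(f"pics/{n}0.png",viewer.camera(n))
E
```

```text
{'time': 0.0, 'q': array([ 6.55471897e+01,  5.01018405e+00,  1.00334002e+01,  9.51019399e+01,
       -1.11780728e-03,  9.00005080e+01]), 'qd': array([ 0.02617441,  0.02865956, -0.03602248, -0.00417492,  0.03591927,
       -0.04038044]), 'joint_efforts': array([-2.69281561e-03, -5.20389998e+01,  4.64799607e+01,  1.64731534e-02,
       -1.94164550e-04,  9.78522053e-06]), 'ee_pos': array([0.22766414, 0.50065042, 0.40398228]), 'tcp_rot': array([-1.79921276e+02,  1.11850417e-03,  1.55546683e+02]), 'wrist_force': array([-0.86211616,  0.11316791, -0.43691927]), 'torque': array([0.00886248, 0.01111795, 0.00651559]), 'opening': 0.08534399275857475} 0.1547
scene {'camera_matrix': array([[454.59589813,   0.        , 313.5063562 ],
       [  0.        , 454.59589813, 201.62526392],
       [  0.        ,   0.        ,   1.        ]]), 'xyz': array([-0.12671825, -0.54800623,  0.7655148 ]), 'rotation': array([ 53.24280825,   0.42786988, -45.98140337])}
side {'camera_matrix': array([[404.06854033,   0.        , 323.07073034],
       [  0.        , 404.06854033, 193.76876459],
       [  0.        ,   0.        ,   1.        ]]), 'xyz': array([ 0.2741139 , -0.8560578 ,  0.61471028]), 'rotation': array([ 62.10147873,   1.17952133, -12.19327085])}
wrist {'camera_matrix': array([[296.77581043,   0.        , 319.45290928],
       [  0.        , 296.77581043, 201.68996925],
       [  0.        ,   0.        ,   1.        ]]), 'xyz': array([0.16066357, 0.53081477, 0.37359659]), 'rotation': array([-16.81059566,   0.08957012,  65.48662431])}
```

View pics/scene0.png

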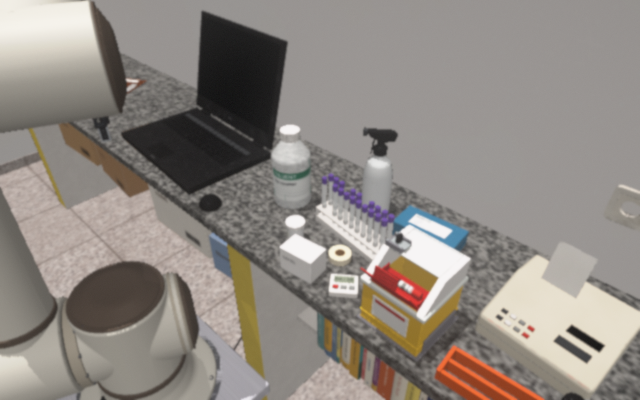

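View pics/side0.png

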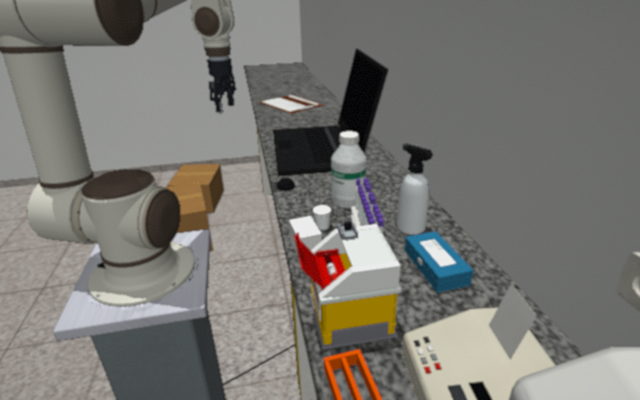

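View pics/wrist0.png

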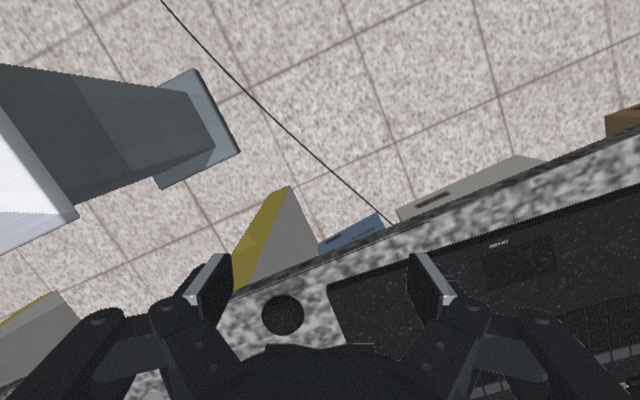

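```bash
cat > h.py <<'E'
import numpy as np, cv2
from scipy.spatial.transform import Rotation as Rn
from workcell import status, viewer, bot
def cam(n):
    p=viewer.camera_params(n); return np.array(p["camera_matrix"]),np.array(p["xyz"]),Rn.from_euler('xyz',p["rotation"],degrees=True).as_matrix()
def ray(n,u,v,c=None):
    K,t,R=c or cam(n); d=np.linalg.inv(K)@[u,v,1]; d=R@(d*[1,-1,-1]); return t,d/np.linalg.norm(d)
def onz(n,u,v,z,c=None):
    t,d=ray(n,u,v,c); return t+d*(z-t[2])/d[2]
def proj(n,P,c=None):
    K,t,R=c or cam(n); q=R.T@(np.array(P)-t)*[1,-1,-1]; q=K@q; return q[:2]/q[2]
def tri(l):
    A=0;b=0;rs=[ray(*x) for x in l]
    for t,d in rs:
        M=np.eye(3)-np.outer(d,d);A=A+M;b=b+M@t
    X=np.linalg.solve(A,b); return X,[np.linalg.norm((np.eye(3)-np.outer(d,d))@(X-t)) for t,d in rs]
E
python3 - <<'E'
import cv2
a=cv2.imread('pics/scene0.png')[215:360,320:500]; cv2.imwrite('pics/sc_z.png',cv2.resize(a,None,fx=4,fy=4,interpolation=2))
a=cv2.imread('pics/side0.png')[195:345,280:410]; cv2.imwrite('pics/si_z.png',cv2.resize(a,None,fx=4,fy=4,interpolation=2))
E
```

```text
(no output)
```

View pics/sc_z.png

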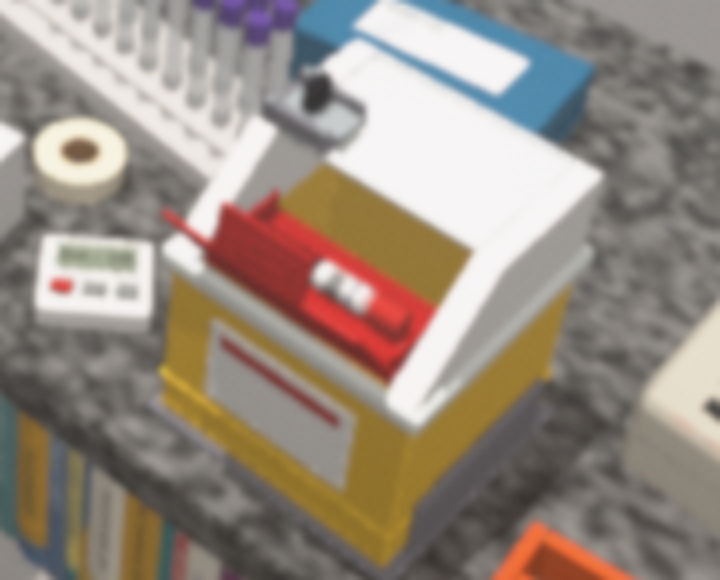

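View pics/si_z.png

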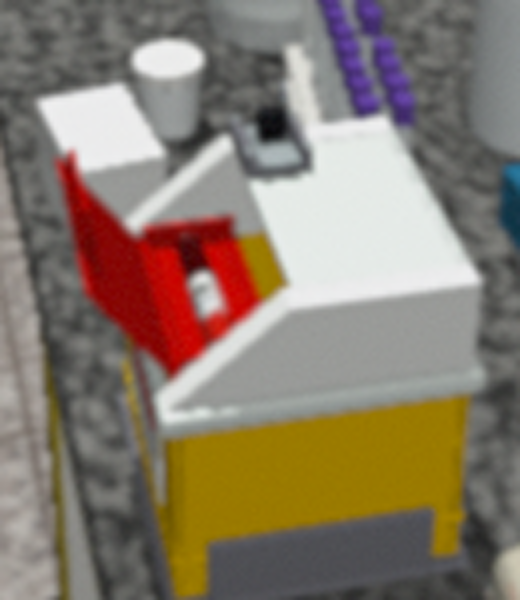

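```bash
python3 - <<'E'
from h import *
np.set_printoptions(precision=4,suppress=True)
S={'BR':((603,178),(478,280)),'BL':((358,42),(388,120)),'FR':((497,250),(290,290)),'knobtop':((320,76),(270,108)),'lipleftcorner':((166,213),(66,155))}
P={}
for k,(a,b) in S.items():
    a=(320+a[0]/4,215+a[1]/4);b=(280+b[0]/4,195+b[1]/4)
    X,r=tri([('scene',*a),('side',*b)]);P[k]=X;print(k,X,np.round(r,4))
    print('  z170',onz('scene',*a,.17),onz('side',*b,.17))
d=P['BL']-P['BR'];print(np.linalg.norm(d[:2]),np.degrees(np.arctan2(d[1],d[0]))-90)
d=P['BR']-P['FR'];print(np.linalg.norm(d[:2]),np.degrees(np.arctan2(d[1],d[0])))
E
```

```text
BR [ 0.5154 -0.3287  0.1707] [0.0005 0.0005]
  z170 [ 0.5155 -0.3288  0.17  ] [ 0.5162 -0.3273  0.17  ]
BL [ 0.523  -0.1877  0.1665] [0.0004 0.0004]
  z170 [ 0.5197 -0.1895  0.17  ] [ 0.5206 -0.1936  0.17  ]
FR [ 0.4331 -0.3209  0.1767] [0.0014 0.0014]
  z170 [ 0.4413 -0.3173  0.17  ] [ 0.4343 -0.3146  0.17  ]
knobtop [ 0.4546 -0.2085  0.1976] [0.0013 0.0013]
  z170 [ 0.4846 -0.191   0.17  ] [ 0.4653 -0.1678  0.17  ]
lipleftcorner [ 0.3532 -0.1991  0.1774] [0.0015 0.0015]
  z170 [ 0.3575 -0.1959  0.17  ] [ 0.3556 -0.1857  0.17  ]
0.1411768213742305 -3.087115093141506
0.08263991739631801 -5.420471675391954
```

```bash
cat >> h.py <<'E'
def pose():
    o=status.get_obs(); return np.array(o["ee_pos"]),o["tcp_rot"][2],o
def plan(p0,y0,p1,y1,n,claw=-1,dz=None):
    p=np.array(p0,float);y=y0;out=[]
    dt=round((y0-y1)/n,1)  # turn + lowers yaw
    for i in range(n):
        tgt=p0+(np.array(p1)-p0)*(i+1)/n; d=tgt-p; c,s=np.cos(np.radians(y)),np.sin(np.radians(y))
        t=np.round(np.array([c*d[0]+s*d[1], s*d[0]-c*d[1], -d[2]])*100,2)
        p=p+np.array([c*t[0]+s*t[1], s*t[0]-c*t[1], -t[2]])/100; y-=dt
        out.append('{"claw":%g,"travel":[%g,%g,%g],"turn":%g}'%(claw,*t,dt))
    for i in range(0,n,5): print('['+','.join(out[i:i+5])+']')
    print('end',p,y)
E
python3 - <<'E'
from h import *
for q in [(290,204),(378,205),(296,232)]: print(onz('scene',*q,0))
p,y,o=pose(); plan(p,y,[.38,-.25,.45],-4,26)
E
```

```text
[0.55315184 0.20832043 0.        ]
[0.71842445 0.02715585 0.        ]
[0.48090232 0.11000753 0.        ]
[{"claw":-1,"travel":[-1.73,-2.39,-0.18],"turn":6.1},{"claw":-1,"travel":[-1.97,-2.18,-0.17],"turn":6.1},{"claw":-1,"travel":[-2.19,-1.97,-0.18],"turn":6.1},{"claw":-1,"travel":[-2.39,-1.72,-0.17],"turn":6.1},{"claw":-1,"travel":[-2.56,-1.46,-0.18],"turn":6.1}]
[{"claw":-1,"travel":[-2.7,-1.18,-0.18],"turn":6.1},{"claw":-1,"travel":[-2.81,-0.88,-0.17],"turn":6.1},{"claw":-1,"travel":[-2.89,-0.58,-0.18],"turn":6.1},{"claw":-1,"travel":[-2.94,-0.27,-0.18],"turn":6.1},{"claw":-1,"travel":[-2.94,0.04,-0.17],"turn":6.1}]
[{"claw":-1,"travel":[-2.93,0.35,-0.18],"turn":6.1},{"claw":-1,"travel":[-2.87,0.67,-0.17],"turn":6.1},{"claw":-1,"travel":[-2.78,0.96,-0.18],"turn":6.1},{"claw":-1,"travel":[-2.67,1.26,-0.18],"turn":6.1},{"claw":-1,"travel":[-2.51,1.53,-0.17],"turn":6.1}]
[{"claw":-1,"travel":[-2.34,1.79,-0.18],"turn":6.1},{"claw":-1,"travel":[-2.14,2.03,-0.18],"turn":6.1},{"claw":-1,"travel":[-1.91,2.24,-0.17],"turn":6.1},{"claw":-1,"travel":[-1.66,2.44,-0.18],"turn":6.1},{"claw":-1,"travel":[-1.39,2.59,-0.17],"turn":6.1}]
[{"claw":-1,"travel":[-1.11,2.73,-0.18],"turn":6.1},{"claw":-1,"travel":[-0.81,2.84,-0.18],"turn":6.1},{"claw":-1,"travel":[-0.5,2.9,-0.17],"turn":6.1},{"claw":-1,"travel":[-0.2,2.94,-0.18],"turn":6.1},{"claw":-1,"travel":[0.12,2.94,-0.18],"turn":6.1}]
[{"claw":-1,"travel":[0.43,2.92,-0.17],"turn":6.1}]
end [ 0.37996813 -0.25004364  0.44998077] -3.0517202404430606
```

{"method": "move_arm", "body": {
  "commands": [
    {"claw":-1,"travel":[-1.7,-2.4,-0.2],"turn":6.1},
    {"claw":-1,"travel":[-2.0,-2.2,-0.2],"turn":6.1},
    {"claw":-1,"travel":[-2.2,-2.0,-0.2],"turn":6.1},
    {"claw":-1,"travel":[-2.4,-1.7,-0.2],"turn":6.1},
    {"claw":-1,"travel":[-2.6,-1.5,-0.2],"turn":6.1}
  ]
}}

```text
time: 0.57
ee_pos: [0.2568, 0.354, 0.4144]
tcp_rot: [-180.0, 0.0, 124.8]
wrist_force: [1.1, -0.6, 0.4]
opening: 0.0257
```

{"method": "move_arm", "body": {
  "commands": [
    {"claw":-1,"travel":[-2.7,-1.2,-0.2],"turn":6.1},
    {"claw":-1,"travel":[-2.8,-0.9,-0.2],"turn":6.1},
    {"claw":-1,"travel":[-2.9,-0.6,-0.2],"turn":6.1},
    {"claw":-1,"travel":[-2.9,-0.3,-0.2],"turn":6.1},
    {"claw":-1,"travel":[-2.9,0,-0.2],"turn":6.1}
  ]
}}

```text
time: 0.98
ee_pos: [0.2846, 0.2099, 0.4247]
tcp_rot: [180.0, 0.0, 94.3]
wrist_force: [0.9, -0.1, 0.3]
opening: 0.0002
```

{"method": "move_arm", "body": {
  "commands": [
    {"claw":-1,"travel":[-2.9,0.4,-0.2],"turn":6.1},
    {"claw":-1,"travel":[-2.9,0.7,-0.2],"turn":6.1},
    {"claw":-1,"travel":[-2.8,1.0,-0.2],"turn":6.1},
    {"claw":-1,"travel":[-2.7,1.3,-0.2],"turn":6.1},
    {"claw":-1,"travel":[-2.5,1.5,-0.2],"turn":6.1}
  ]
}}

```text
time: 1.4
ee_pos: [0.3151, 0.065, 0.4348]
tcp_rot: [180.0, -0.0, 63.8]
wrist_force: [1.1, 0.4, 0.6]
opening: 0.0
```

{"method": "move_arm", "body": {
  "commands": [
    {"claw":-1,"travel":[-2.3,1.8,-0.2],"turn":6.1},
    {"claw":-1,"travel":[-2.1,2.0,-0.2],"turn":6.1},
    {"claw":-1,"travel":[-1.9,2.2,-0.2],"turn":6.1},
    {"claw":-1,"travel":[-1.7,2.4,-0.2],"turn":6.1},
    {"claw":-1,"travel":[-1.4,2.6,-0.2],"turn":6.1}
  ]
}}

```text
time: 1.82
ee_pos: [0.3437, -0.0785, 0.4448]
tcp_rot: [180.0, -0.0, 33.2]
wrist_force: [-0.1, 1.3, 0.6]
opening: -0.0001
```

{"method": "move_arm", "body": {
  "commands": [
    {"claw":-1,"travel":[-1.1,2.7,-0.2],"turn":6.1},
    {"claw":-1,"travel":[-0.8,2.8,-0.2],"turn":6.1},
    {"claw":-1,"travel":[-0.5,2.9,-0.2],"turn":6.1},
    {"claw":-1,"travel":[-0.2,2.9,-0.2],"turn":6.1},
    {"claw":-1,"travel":[0.1,2.9,0],"turn":6.1}
  ]
}}

```text
time: 2.23
ee_pos: [0.3726, -0.2215, 0.4529]
tcp_rot: [180.0, -0.0, 2.7]
wrist_force: [0.4, 1.0, 0.5]
opening: 0.0
```

{"method": "move_arm", "body": {
  "commands": [
    {"claw":-1,"travel":[0.4,2.9,0],"turn":6.1},
    {"claw":-1,"travel":[0,0,0],"turn":0},
    {"claw":-1,"travel":[0,0,0],"turn":0}
  ]
}}

```text
time: 2.48
ee_pos: [0.3783, -0.2497, 0.4519]
tcp_rot: [-179.9, 0.1, -3.2]
wrist_force: [0.6, 0.8, -0.2]
opening: 0.0001
```

```bash
python3 - <<'E'
from h import *
p,y,o=pose(); print(o)
c=cam('wrist'); print(c)
im=viewer.camera('wrist'); cv2.imwrite('pics/w1.png',im)
E
```

```text
{'time': 2.4833, 'q': array([-3.34355495e+01, -6.78565892e+00,  3.77861370e+00,  1.00671171e+02,
        3.99186269e-03,  1.49719469e+02]), 'qd': array([ 1.90462885, -2.0506613 , -0.90944494,  0.74069153,  0.24556995,
       -0.89811924]), 'joint_efforts': array([ -1.3581153 , -36.41007543,  45.93665957,  -0.4201327 ,
        -0.10568114,   0.27153692]), 'ee_pos': array([ 0.37826357, -0.24974643,  0.45186175]), 'tcp_rot': array([-1.79942651e+02,  9.03010124e-02, -3.15497695e+00]), 'wrist_force': array([ 0.59627333,  0.78900359, -0.22041715]), 'torque': array([-0.00653889,  0.04449785,  0.02092861]), 'opening': 0.00011523183731657203}
(array([[296.77581043,   0.        , 319.45290928],
       [  0.        , 296.77581043, 201.68996925],
       [  0.        ,   0.        ,   1.        ]]), array([ 0.45188996, -0.25408225,  0.42129554]), array([[-5.60579266e-02,  9.55244322e-01,  2.90457906e-01],
       [-9.98427294e-01, -5.34382692e-02, -1.69496530e-02],
       [-6.69492013e-04, -2.90951263e-01,  9.56737641e-01]]))
```

View pics/w1.png

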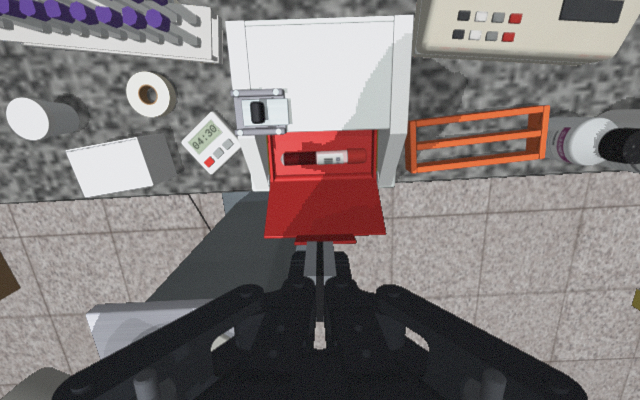

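```bash
python3 - <<'E'
import cv2
a=cv2.imread('pics/w1.png')[5:255,215:425]; cv2.imwrite('pics/w1z.png',cv2.resize(a,None,fx=2.4*1.2,fy=2.4,interpolation=2) if 0 else cv2.resize(a,None,fx=2.4,fy=2.4,interpolation=2))
E
```

```text
(no output)
```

View pics/w1z.png

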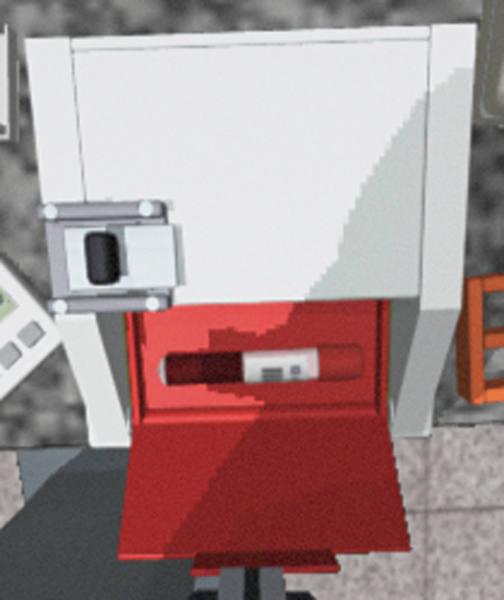

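```bash
python3 - <<'E'
from h import *
np.set_printoptions(precision=4,suppress=True)
c=cam('wrist')
Q={'BL':(27,38,.17),'BR':(475,25,.17),'lineL':(75,40,.17),'lineR':(430,28,.17),'FRin':(418,297,.17),'FL':(60,312,.17),'F(mid)':(180,303,.17),'doorL':(119,557,.179),'doorR':(411,550,.179),'knob':(104,257,.1985),'lipL':(192,572,.181),'lipR':(341,570,.181)}
P={}
for k,(u,v,z) in Q.items():
    P[k]=onz('wrist',215+u/2.4-.3,5+v/2.4-.3,z,c)[:2]
    print(k,P[k])
def ang(a,b,): 
    d=P[a]-P[b]; print(a,b,np.linalg.norm(d),np.degrees(np.arctan2(-d[0],d[1])))
ang('BL','BR');ang('lineL','lineR');ang('doorL','doorR');ang('lipL','lipR');ang('F(mid)','FRin')
yaw=np.radians(-3)
R=np.array([[np.cos(yaw),-np.sin(yaw)],[np.sin(yaw),np.cos(yaw)]])
mb=(P['BL']+P['BR'])/2; md=(P['doorL']+P['doorR'])/2; ml=(P['lipL']+P['lipR'])/2
for d in(-2,-3,-4,-5):
    a=np.radians(d);R=np.array([[np.cos(a),-np.sin(a)],[np.sin(a),np.cos(a)]])
    print(d,'O from back',mb-R@[.071,0],'door',md-R@[-.102,0],'knob',P['knob']-R@[.004,.047],'front',P['FRin']-R@[-.012,-.056], 'lip',ml-R@[-.101,0])
E
```

```text
BL [ 0.5207 -0.1866]
BR [ 0.5166 -0.3259]
lineL [ 0.5193 -0.2015]
lineR [ 0.5166 -0.312 ]
FRin [ 0.4354 -0.3094]
FL [ 0.4371 -0.1859]
F(mid) [ 0.4378 -0.2276]
doorL [ 0.3484 -0.1983]
doorR [ 0.3454 -0.306 ]
knob [ 0.4541 -0.2088]
lipL [ 0.3418 -0.225 ]
lipR [ 0.3397 -0.2799]
BL BR 0.1393206656134657 -1.6529647882883522
lineL lineR 0.1105089078112966 -1.4103539710687867
doorL doorR 0.10771554197112615 -1.6091801588050125
lipL lipR 0.054925786121378176 -2.255947259431401
F(mid) FRin 0.08185533539294676 -1.6996852322767402
-2 O from back [ 0.4477 -0.2538] door [ 0.4488 -0.2557] knob [ 0.4484 -0.2556] front [ 0.4494 -0.2538] lip [ 0.4417 -0.256 ]
-3 O from back [ 0.4477 -0.2526] door [ 0.4487 -0.2575] knob [ 0.4476 -0.2555] front [ 0.4503 -0.2541] lip [ 0.4416 -0.2578]
-4 O from back [ 0.4478 -0.2513] door [ 0.4486 -0.2593] knob [ 0.4468 -0.2554] front [ 0.4513 -0.2543] lip [ 0.4415 -0.2595]
-5 O from back [ 0.4479 -0.2501] door [ 0.4485 -0.2611] knob [ 0.446  -0.2553] front [ 0.4522 -0.2546] lip [ 0.4414 -0.2613]
```

{"method": "move_arm", "body": {
  "commands": [
    {"claw":-1,"travel":[0,0,0],"turn":-1.4},
    {"claw":-1,"travel":[-3.3,0.1,0],"turn":0},
    {"claw":-1,"travel":[-3.4,0.2,0],"turn":0},
    {"claw":-1,"travel":[0,0,2],"turn":0},
    {"claw":-1,"travel":[0,0,2],"turn":0}
  ]
}}

```text
time: 2.95
ee_pos: [0.31, -0.2487, 0.4139]
tcp_rot: [179.9, -0.2, -1.5]
wrist_force: [-0.6, -0.1, -0.9]
opening: 0.0002
```

{"method": "move_arm", "body": {
  "commands": [
    {"claw":-1,"travel":[0,0,2],"turn":0},
    {"claw":-1,"travel":[0,0,1.5],"turn":0},
    {"claw":-1,"travel":[0,0,1],"turn":0},
    {"claw":-1,"travel":[0,0,0],"turn":0},
    {"claw":-1,"travel":[0,0,0],"turn":0}
  ]
}}

```text
time: 3.37
ee_pos: [0.3111, -0.2491, 0.3681]
tcp_rot: [180.0, -0.0, -1.6]
wrist_force: [-0.6, -0.2, 0.2]
opening: -0.0002
```

```bash
cat >> h.py <<'E'
O=np.array([.4485,-.2550]);PSI=np.radians(-1.7)
def tc(p):
    d=np.array(p[:2])-O;c,s=np.cos(PSI),np.sin(PSI)
    return np.array([c*d[0]+s*d[1],-s*d[0]+c*d[1],p[2]-.173])*1000
E
python3 - <<'E'
from h import *
np.set_printoptions(precision=2,suppress=True)
p,y,o=pose(); print('tip in container mm',tc(p),y,o['wrist_force'],o['time'])
for n in ('wrist','side'): cv2.imwrite(f'pics/{n}2.png',viewer.camera(n))
a=cv2.imread('pics/side2.png')[150:345,250:450]; cv2.imwrite('pics/s2z.png',cv2.resize(a,None,fx=3,fy=3,interpolation=2))
# trajectory
prev=tc(p)[[0,2]]
for th in np.r_[0:81:4]:
    al=np.radians(117.5-th);ph=np.radians(80-th);s=6*th/80
    P=np.array([-62+80*np.cos(al),122+80*np.sin(al)])+s*np.array([np.cos(ph),np.sin(ph)])+1.5*np.array([-np.sin(ph),np.cos(ph)])
    P[0]-=11
    print(th,P,'step cm tool x,z',(P-prev)[0]/10,-(P-prev)[1]/10);prev=P
E
```

```text
tip in container mm [-137.49    1.82  195.11] -1.5518257474121397 [-0.65 -0.2   0.16] 3.3667
0 [-111.42  193.22] step cm tool x,z 2.6074312512671667 0.1892522884985226
4 [-106.28  196.02] step cm tool x,z 0.5134308153567233 -0.27974385913340427
8 [-100.95  198.45] step cm tool x,z 0.5337069218234334 -0.24267011766216057
12 [-95.43 200.49] step cm tool x,z 0.5513023382483013 -0.20413329272100214
16 [-89.77 202.13] step cm tool x,z 0.5661119487358803 -0.16432743294851376
20 [-83.99 203.36] step cm tool x,z 0.5780446963396827 -0.12345410701725257
24 [-78.12 204.18] step cm tool x,z 0.5870241187907027 -0.08172138439731214
28 [-72.19 204.58] step cm tool x,z 0.5929888103017475 -0.03934277811417246
32 [-66.23 204.54] step cm tool x,z 0.595892806762906 0.0034638451362070553
36 [-60.28 204.08] step cm tool x,z 0.5957058920321934 0.04647738196336206
40 [-54.35 203.18] step cm tool x,z 0.5924138234280655 0.08947463063678925
44 [-48.49 201.86] step cm tool x,z 0.5860184749437082 0.13223144497497116
48 [-42.73 200.11] step cm tool x,z 0.5765378971258279 0.17452389782370403
52 [-37.09 197.95] step cm tool x,z 0.5640062929899387 0.21612944810691204
56 [-31.6  195.38] step cm tool x,z 0.5484739097783791 0.25682810539373974
60 [-26.3  192.42] step cm tool x,z 0.5300068468040099 0.2964035859164227
64 [-21.21 189.07] step cm tool x,z 0.508686780059174 0.3346444539968786
68 [-16.37 185.36] step cm tool x,z 0.4846106047044728 0.37134524289326976
72 [-11.79 181.3 ] step cm tool x,z 0.45788999698219846 0.40630754916425077
76 [ -7.5 176.9] step cm tool x,z 0.4286508975232538 0.43934109476410016
80 [ -3.53 172.2 ] step cm tool x,z 0.3970329184313822 0.47026475122926004
```

View pics/wrist2.png

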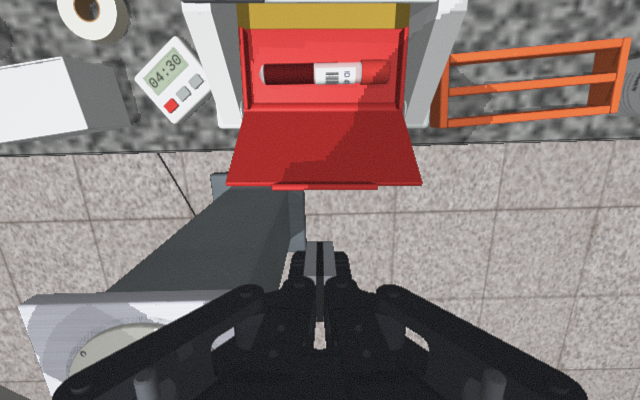

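View pics/s2z.png

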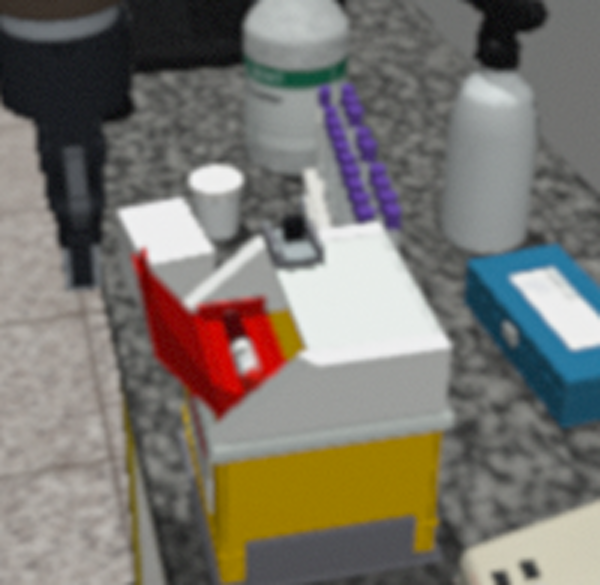

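{"method": "move_arm", "body": {
  "commands": [
    {"claw":-1,"travel":[1.0,0.1,0.1],"turn":0},
    {"claw":-1,"travel":[0.8,0,0.1],"turn":0},
    {"claw":-1,"travel":[0.4,0,0],"turn":0},
    {"claw":-1,"travel":[0.4,0,0],"turn":0},
    {"claw":-1,"travel":[0.3,0,-0.1],"turn":0}
  ]
}}

```text
time: 3.88
ee_pos: [0.3407, -0.2515, 0.3666]
tcp_rot: [-180.0, 0.1, -1.6]
wrist_force: [-1.9, -0.1, 2.2]
opening: -0.0002
```

{"method": "move_arm", "body": {
  "commands": [
    {"claw":-1,"travel":[0.3,0,-0.2],"turn":0},
    {"claw":-1,"travel":[0.4,0,-0.2],"turn":0},
    {"claw":-1,"travel":[0.4,0,-0.2],"turn":0},
    {"claw":-1,"travel":[0.4,0,-0.1],"turn":0}
  ]
}}

```text
time: 4.22
ee_pos: [0.3555, -0.252, 0.3741]
tcp_rot: [180.0, -0.0, -1.7]
wrist_force: [-0.9, 0.7, 0.2]
opening: 0.0004
```

```bash
python3 - <<'E'
from h import *
np.set_printoptions(precision=2,suppress=True)
p,y,o=pose(); print('tip in container mm',tc(p),y,o['wrist_force'],o['time'])
cv2.imwrite('pics/w3.png',viewer.camera('wrist'))
E
```

```text
tip in container mm [-93.08   0.26 201.08] -1.6596661654140472 [-0.91  0.65  0.16] 4.2167
```

View pics/w3.png

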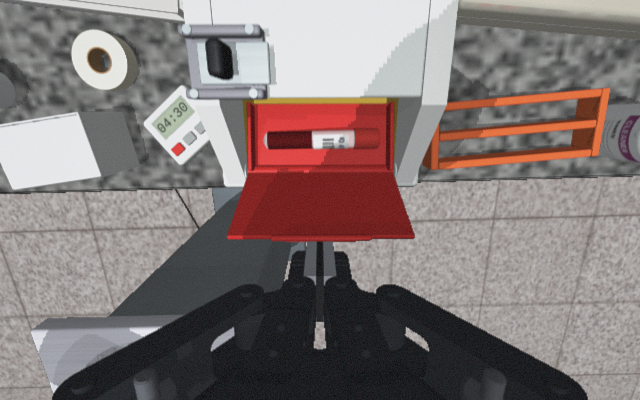

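{"method": "move_arm", "body": {
  "commands": [
    {"claw":-1,"travel":[0.4,0,-0.1],"turn":0},
    {"claw":-1,"travel":[0.4,0,-0.1],"turn":0},
    {"claw":-1,"travel":[0.4,0,0],"turn":0},
    {"claw":-1,"travel":[0.4,0,-0.1],"turn":0},
    {"claw":-1,"travel":[0.4,0,0],"turn":0}
  ]
}}

```text
time: 4.68
ee_pos: [0.3755, -0.2525, 0.3768]
tcp_rot: [180.0, -0.0, -1.7]
wrist_force: [-0.1, 0.3, 1.7]
opening: 0.0004
```

{"method": "move_arm", "body": {
  "commands": [
    {"claw":-1,"travel":[0.4,0,0],"turn":0},
    {"claw":-1,"travel":[0.4,0,0],"turn":0},
    {"claw":-1,"travel":[0.4,0,0],"turn":0},
    {"claw":-1,"travel":[0.4,0,0.1],"turn":0},
    {"claw":-1,"travel":[0.4,0,0],"turn":0}
  ]
}}

```text
time: 5.1
ee_pos: [0.3955, -0.2531, 0.3755]
tcp_rot: [-180.0, 0.0, -1.6]
wrist_force: [-0.9, 0.6, 0.2]
opening: -0.0
```

```bash
python3 - <<'E'
from h import *
np.set_printoptions(precision=2,suppress=True)
p,y,o=pose(); print('tip in container mm',tc(p),y,o['wrist_force'],o['time'])
cv2.imwrite('pics/w4.png',viewer.camera('wrist'))
cv2.imwrite('pics/s4.png',cv2.resize(viewer.camera('side')[150:345,250:450],None,fx=3,fy=3))
E
```

```text
tip in container mm [-53.03   0.33 202.54] -1.6494491381463325 [-0.9   0.56  0.16] 5.1
```

View pics/w4.png

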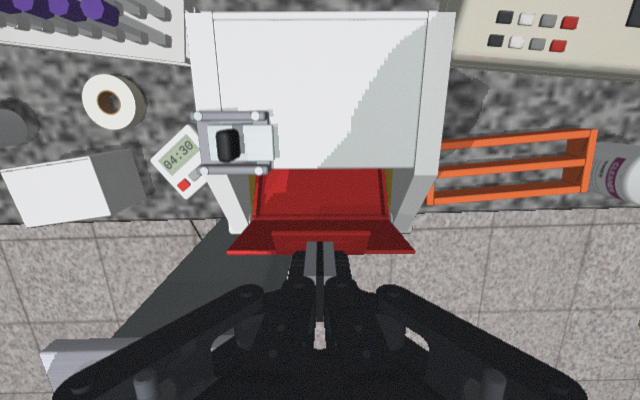

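View pics/s4.png

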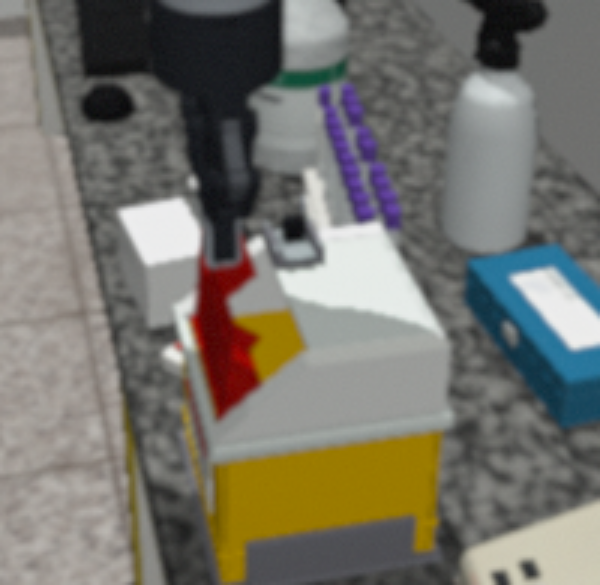

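{"method": "move_arm", "body": {
  "commands": [
    {"claw":-1,"travel":[0.5,0,0.1],"turn":0},
    {"claw":-1,"travel":[0.5,0,0.1],"turn":0},
    {"claw":-1,"travel":[0.5,0,0.2],"turn":0},
    {"claw":-1,"travel":[0.5,0,0.2],"turn":0},
    {"claw":-1,"travel":[0.5,0,0.3],"turn":0}
  ]
}}

```text
time: 5.62
ee_pos: [0.4207, -0.2538, 0.3666]
tcp_rot: [180.0, -0.0, -1.7]
wrist_force: [0.4, 0.3, 3.0]
opening: -0.0001
```

{"method": "move_arm", "body": {
  "commands": [
    {"claw":-1,"travel":[0.4,0,0.2],"turn":0},
    {"claw":-1,"travel":[0.4,0,0.3],"turn":0},
    {"claw":-1,"travel":[0.4,0,0.3],"turn":0},
    {"claw":-1,"travel":[0.3,0,0.3],"turn":0},
    {"claw":-1,"travel":[0.3,0,0.3],"turn":0}
  ]
}}

```text
time: 6.03
ee_pos: [0.4385, -0.2543, 0.3525]
tcp_rot: [180.0, -0.0, -1.6]
wrist_force: [0.9, 0.5, 1.8]
opening: 0.0
```

{"method": "move_arm", "body": {
  "commands": [
    {"claw":-1,"travel":[0.2,0,0.2],"turn":0},
    {"claw":-1,"travel":[0.2,0,0.2],"turn":0},
    {"claw":-1,"travel":[0.1,0,0.1],"turn":0},
    {"claw":-1,"travel":[0,0,0],"turn":0}
  ]
}}

```text
time: 6.37
ee_pos: [0.4431, -0.2545, 0.3473]
tcp_rot: [-180.0, 0.0, -1.6]
wrist_force: [0.6, -0.3, 0.2]
opening: -0.0001
```

```bash
python3 - <<'E'
from h import *
np.set_printoptions(precision=2,suppress=True)
p,y,o=pose(); print('tip in container mm',tc(p),y,o['wrist_force'],o['time'])
cv2.imwrite('pics/w5.png',viewer.camera('wrist'))
cv2.imwrite('pics/s5.png',cv2.resize(viewer.camera('side')[150:345,250:450],None,fx=3,fy=3))
E
```

```text
tip in container mm [ -5.38   0.38 174.32] -1.6481251981487117 [ 0.6  -0.26  0.24] 6.3667
```

View pics/w5.png

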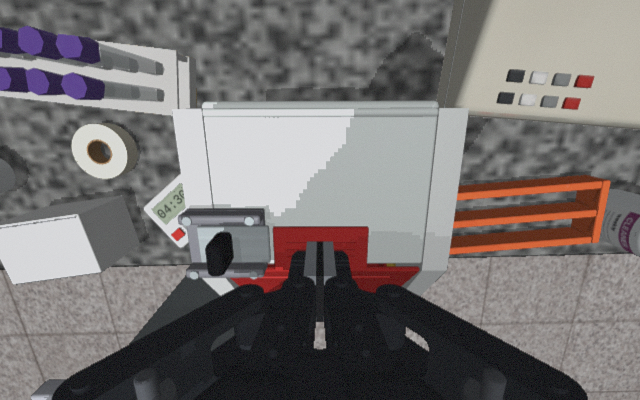

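View pics/s5.png

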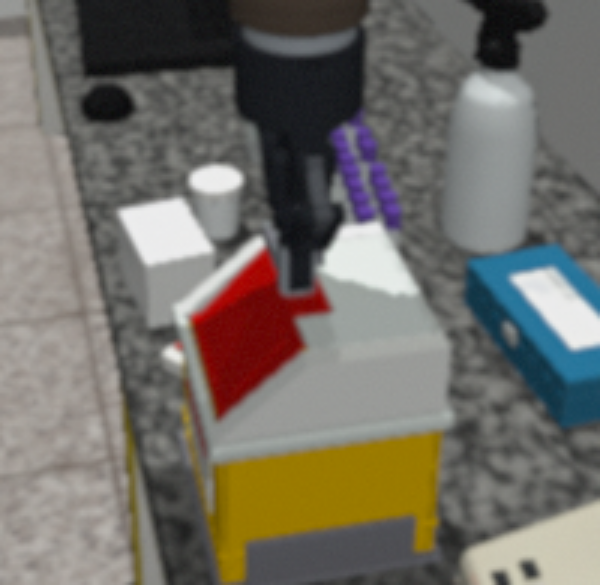

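{"method": "move_arm", "body": {
  "commands": [
    {"claw":-1,"travel":[0.2,0,0.1],"turn":0},
    {"claw":-1,"travel":[0.1,0,0.1],"turn":0},
    {"claw":-1,"travel":[0,0,0],"turn":0}
  ]
}}

```text
time: 6.72
ee_pos: [0.4459, -0.2546, 0.346]
tcp_rot: [180.0, 0.0, -1.7]
wrist_force: [-0.9, -0.7, 2.5]
opening: -0.0
```

{"method": "move_arm", "body": {
  "commands": [
    {"claw":-1,"travel":[0,0,0.1],"turn":0},
    {"claw":-1,"travel":[0,0,0],"turn":0}
  ]
}}

```text
time: 6.88
ee_pos: [0.4458, -0.2546, 0.3459]
tcp_rot: [180.0, -0.0, -1.7]
wrist_force: [-4.5, 1.5, 9.7]
opening: -0.0001
```

{"method": "move_arm", "body": {
  "commands": [
    {"claw":-1,"travel":[0,0,-1],"turn":0},
    {"claw":-1,"travel":[0,0,-3],"turn":0},
    {"claw":-1,"travel":[0,0,-3],"turn":-6.9},
    {"claw":-1,"travel":[0,0,-1],"turn":-6.9},
    {"claw":-1,"travel":[0,0,0],"turn":-6.9}
  ]
}}

```text
time: 7.3
ee_pos: [0.4462, -0.2546, 0.4284]
tcp_rot: [179.8, -0.2, 19.4]
wrist_force: [-0.2, -0.3, -0.2]
opening: -0.0001
```

{"method": "move_arm", "body": {
  "commands": [
    {"claw":-1,"travel":[0,0,0],"turn":-6.9},
    {"claw":-1,"travel":[0,0,0],"turn":-6.9},
    {"claw":-1,"travel":[0,0,0],"turn":-6.9},
    {"claw":-1,"travel":[0,0,0],"turn":-6.9},
    {"claw":-1,"travel":[0,0,0],"turn":-6.9}
  ]
}}

```text
time: 7.72
ee_pos: [0.4461, -0.2546, 0.425]
tcp_rot: [180.0, -0.0, 53.9]
wrist_force: [0.3, 1.1, -0.1]
opening: 0.0005
```

{"method": "move_arm", "body": {
  "commands": [
    {"claw":-1,"travel":[0,0,0],"turn":-6.9},
    {"claw":-1,"travel":[0,0,0],"turn":-6.9},
    {"claw":-1,"travel":[0,0,0],"turn":-6.9},
    {"claw":-1,"travel":[0,0,0],"turn":-6.9},
    {"claw":-1,"travel":[0,0,0],"turn":-6.9}
  ]
}}

```text
time: 8.13
ee_pos: [0.4461, -0.2546, 0.425]
tcp_rot: [180.0, 0.0, 88.4]
wrist_force: [0.6, -0.1, 0.4]
opening: 0.0002
```

{"method": "move_arm", "body": {
  "commands": [
    {"claw":-1,"travel":[3.5,0.4,0],"turn":-0.3},
    {"claw":-1,"travel":[3.8,0.3,0],"turn":0},
    {"claw":-1,"travel":[0,0,0],"turn":0},
    {"claw":-1,"travel":[0,0,0],"turn":0}
  ]
}}

```text
time: 8.47
ee_pos: [0.4556, -0.1805, 0.4252]
tcp_rot: [180.0, 0.0, 88.5]
wrist_force: [-0.1, -0.2, -0.0]
opening: 0.0002
```

```bash
python3 - <<'E'
from h import *
np.set_printoptions(precision=2,suppress=True)
p,y,o=pose(); print('tip in container mm',tc(p),y,o['wrist_force'],o['time'])
np.save('c6.npy',np.array(cam('wrist'),dtype=object),allow_pickle=True)
cv2.imwrite('pics/w6.png',viewer.camera('wrist'))
a=viewer.camera('side');cv2.imwrite('pics/s6f.png',a)
cv2.imwrite('pics/s6.png',cv2.resize(a[150:345,250:450],None,fx=3,fy=3))
E
```

```text
tip in container mm [  4.87  74.72 252.22] 88.5108701765541 [-0.14 -0.17 -0.03] 8.4667Traceback (most recent call last):
  File "<stdin>", line 4, in <module>
ValueError: could not broadcast input array from shape (3,3) into shape (3,)
```

```bash
python3 - <<'E'
from h import *
cv2.imwrite('pics/w6.png',viewer.camera('wrist'))
a=viewer.camera('side');cv2.imwrite('pics/s6f.png',a)
cv2.imwrite('pics/s6.png',cv2.resize(a[150:345,250:450],None,fx=3,fy=3))
E
```

```text
(no output)
```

View pics/w6.png

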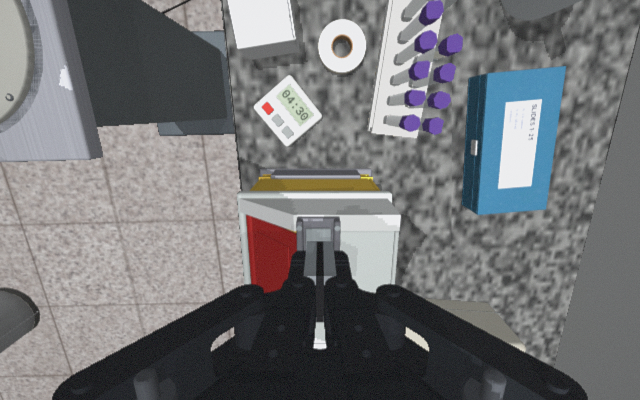

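View pics/s6.png

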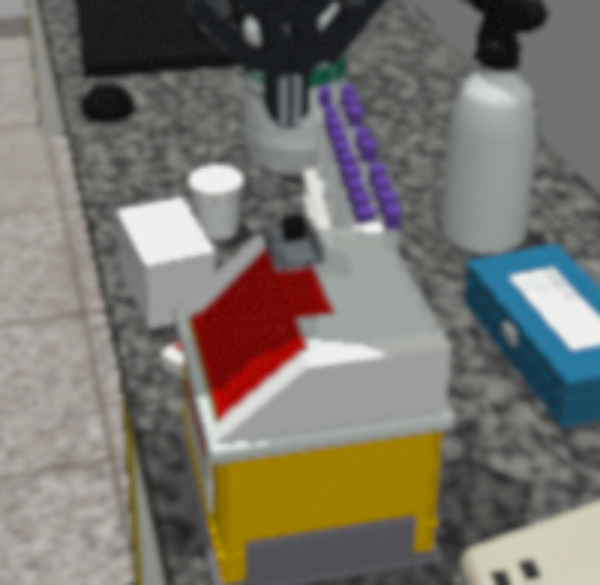

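{"method": "move_arm", "body": {
  "commands": [
    {"claw":-1,"travel":[0,-0.1,2.5],"turn":0},
    {"claw":-1,"travel":[0,0,2],"turn":0},
    {"claw":-1,"travel":[0,0,1.4],"turn":0},
    {"claw":-1,"travel":[0,0,0.5],"turn":0},
    {"claw":-1,"travel":[0,0,0],"turn":0}
  ]
}}

```text
time: 8.98
ee_pos: [0.454, -0.1826, 0.3596]
tcp_rot: [-179.9, -0.0, 88.3]
wrist_force: [-0.5, -0.6, -0.0]
opening: 0.0004
```

```bash
python3 - <<'E'
from h import *
np.set_printoptions(precision=2,suppress=True)
p,y,o=pose(); print('tip in container mm',tc(p),y,o['wrist_force'],o['time'])
a=viewer.camera('side');
cv2.imwrite('pics/s7.png',cv2.resize(a[180:310,290:420],None,fx=4,fy=4,interpolation=2))
a=viewer.camera('scene');
cv2.imwrite('pics/c7.png',cv2.resize(a[215:360,320:500],None,fx=4,fy=4,interpolation=2))
E
```

```text
tip in container mm [  3.38  72.54 186.56] 88.26509803183406 [-0.49 -0.59 -0.03] 8.9833
```

View pics/s7.png

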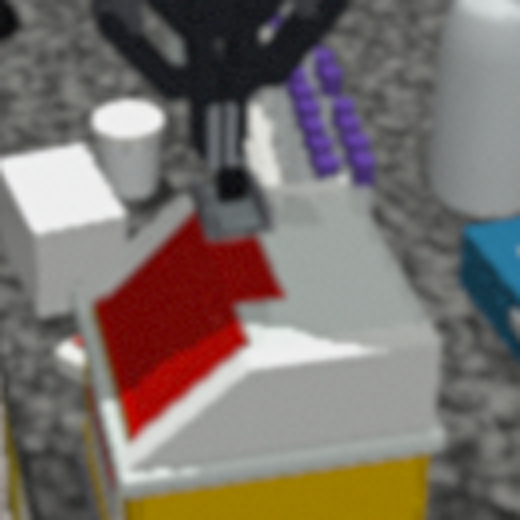

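View pics/c7.png

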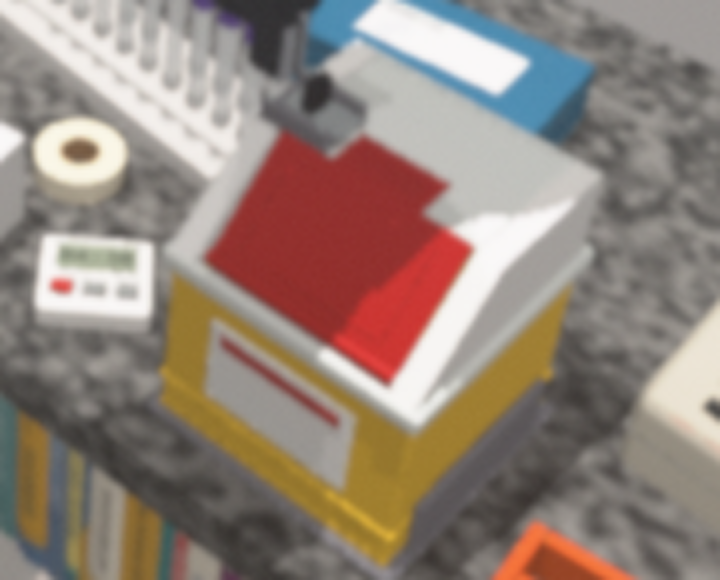

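{"method": "move_arm", "body": {
  "commands": [
    {"claw":-1,"travel":[-0.4,0,-0.2],"turn":0},
    {"claw":-1,"travel":[-0.3,0,0],"turn":0},
    {"claw":-1,"travel":[-0.3,0,0],"turn":0},
    {"claw":-1,"travel":[-0.3,0,0],"turn":0},
    {"claw":-1,"travel":[-0.3,0,0],"turn":0}
  ]
}}

```text
time: 9.5
ee_pos: [0.454, -0.1981, 0.363]
tcp_rot: [180.0, -0.0, 88.3]
wrist_force: [0.5, 1.9, 0.2]
opening: 0.0
```

{"method": "move_arm", "body": {
  "commands": [
    {"claw":-1,"travel":[-0.3,0,0],"turn":0},
    {"claw":-1,"travel":[-0.3,0,0],"turn":0},
    {"claw":-1,"travel":[-0.3,0,0],"turn":0},
    {"claw":-1,"travel":[-0.2,0,0],"turn":0},
    {"claw":-1,"travel":[0,0,0],"turn":0}
  ]
}}

```text
time: 9.92
ee_pos: [0.4535, -0.2092, 0.3626]
tcp_rot: [-180.0, 0.0, 88.3]
wrist_force: [-0.3, 0.1, -0.2]
opening: -0.0
```

```bash
python3 - <<'E'
from h import *
np.set_printoptions(precision=2,suppress=True)
p,y,o=pose(); print('tip in container mm',tc(p),y,o['wrist_force'],o['time'])
E
```

```text
tip in container mm [  3.66  45.93 189.59] 88.3249683401382 [-0.27  0.15 -0.15] 9.9167
```

{"method": "move_arm", "body": {
  "commands": [
    {"claw":-1,"travel":[-0.2,0,0],"turn":0},
    {"claw":-1,"travel":[-0.2,0,0],"turn":0},
    {"claw":-1,"travel":[-0.1,0,0],"turn":0}
  ]
}}

```text
time: 10.17
ee_pos: [0.4534, -0.2139, 0.3626]
tcp_rot: [-180.0, -0.0, 88.4]
wrist_force: [0.3, 2.3, 0.8]
opening: -0.0002
```

{"method": "move_arm", "body": {
  "commands": [
    {"claw":-1,"travel":[-0.1,0,0],"turn":0},
    {"claw":-1,"travel":[0,0,0],"turn":0}
  ]
}}

```text
time: 10.33
ee_pos: [0.4534, -0.2149, 0.3626]
tcp_rot: [-180.0, 0.0, 88.3]
wrist_force: [0.2, 1.1, 0.7]
opening: -0.0001
```

{"method": "move_arm", "body": {
  "commands": [
    {"claw":-1,"travel":[-0.1,0,0],"turn":0},
    {"claw":-1,"travel":[0,0,0],"turn":0}
  ]
}}

```text
time: 10.5
ee_pos: [0.4533, -0.2155, 0.3626]
tcp_rot: [-180.0, -0.1, 88.4]
wrist_force: [0.1, 4.9, 0.6]
opening: -0.0002
```

{"method": "move_arm", "body": {
  "commands": [
    {"claw":-1,"travel":[-0.1,0,0],"turn":0},
    {"claw":-1,"travel":[0,0,0],"turn":0}
  ]
}}

```text
time: 10.67
ee_pos: [0.4533, -0.2159, 0.3626]
tcp_rot: [-180.0, -0.2, 88.4]
wrist_force: [1.2, 9.4, 1.3]
opening: -0.0003
```

{"method": "move_arm", "body": {
  "commands": [
    {"claw":-1,"travel":[1.0,0,0],"turn":0},
    {"claw":-1,"travel":[1.5,0,0],"turn":0},
    {"claw":-1,"travel":[0.5,0,-2],"turn":0},
    {"claw":-1,"travel":[0,0,-3],"turn":0},
    {"claw":-1,"travel":[1,0,-3],"turn":0}
  ]
}}

```text
time: 11.08
ee_pos: [0.4542, -0.1768, 0.443]
tcp_rot: [-179.9, 0.0, 88.3]
wrist_force: [1.7, -0.5, 0.6]
opening: -0.0002
```

{"method": "move_arm", "body": {
  "commands": [
    {"claw":-1,"travel":[3,-3,-1],"turn":0},
    {"claw":-1,"travel":[3,-3,0],"turn":0},
    {"claw":-1,"travel":[0,0,0],"turn":0},
    {"claw":-1,"travel":[0,0,0],"turn":0}
  ]
}}

```text
time: 11.42
ee_pos: [0.397, -0.1158, 0.4533]
tcp_rot: [179.8, 0.1, 88.4]
wrist_force: [1.5, 0.3, -0.4]
opening: -0.0
```

```bash
python3 - <<'E'
from h import *
np.set_printoptions(precision=2,suppress=True)
p,y,o=pose(); print('tip in container mm',tc(p),y,o['wrist_force'],o['time'])
a=viewer.camera('side');cv2.imwrite('pics/s8f.png',a)
cv2.imwrite('pics/s8.png',cv2.resize(a[180:310,290:420],None,fx=4,fy=4,interpolation=2))
a=viewer.camera('scene');cv2.imwrite('pics/c8f.png',a)
cv2.imwrite('pics/c8.png',cv2.resize(a[215:360,320:500],None,fx=4,fy=4,interpolation=2))
cv2.imwrite('pics/w8.png',viewer.camera('wrist'))
E
```

```text
tip in container mm [-55.65 137.61 280.34] 88.43787990117715 [ 1.53  0.26 -0.36] 11.4167
```

View pics/s8.png

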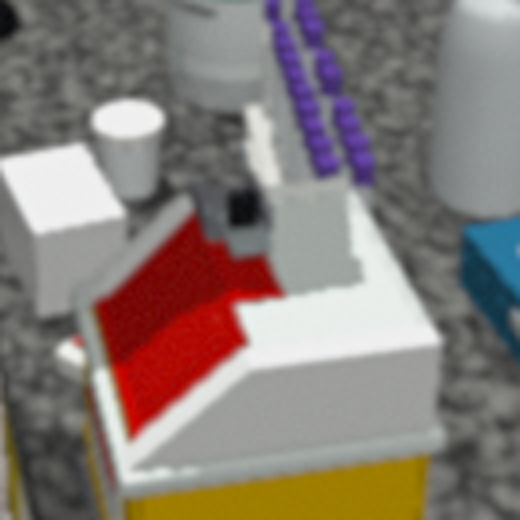

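View pics/c8.png

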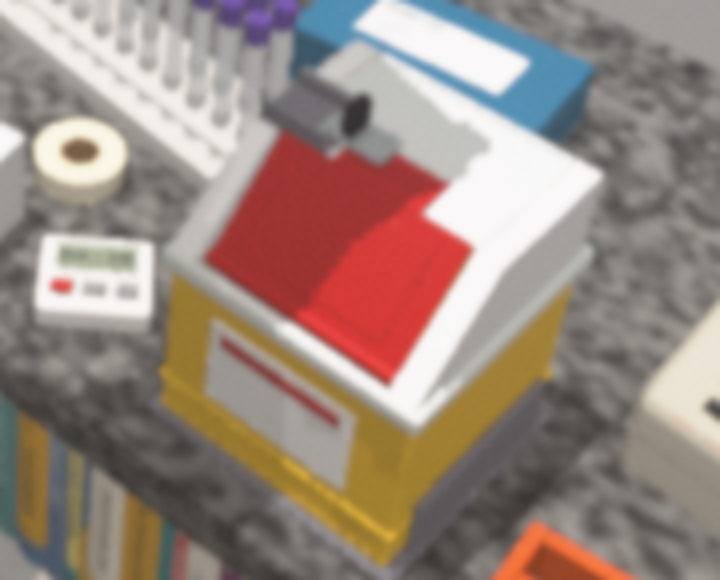

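View pics/w8.png

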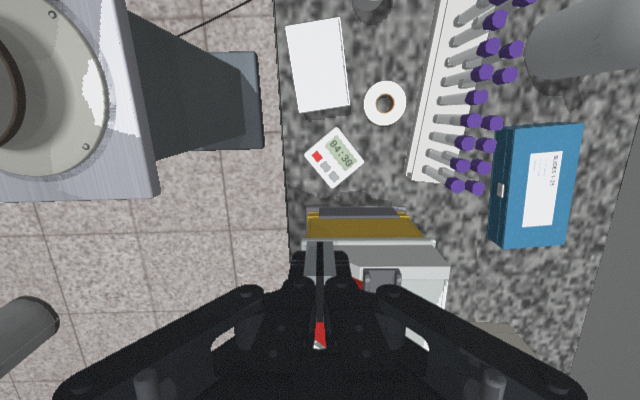

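```bash
python3 - <<'E'
from h import *
np.set_printoptions(precision=1,suppress=True)
def k(a,b):
    X,r=tri([('scene',320+a[0]/4,215+a[1]/4),('side',290+b[0]/4,180+b[1]/4)]);q=tc(X);return q[:2],X[2]
print('knob before',k((320,76),(231,171)),'after',k((357,97),(243,195)))
for n in 'c7','c8','s7','s8':
    g=cv2.imread(f'pics/{n}.png').max(2); g=g[60:160,290:400] if n[0]=='c' else g[150:240,215:280]
    m=(g<45).astype('uint8'); print(n,cv2.connectedComponentsWithStats(m)[3][1:],cv2.connectedComponentsWithStats(m)[2][1:])
E
```

```text
knob before (array([ 5.6, 47.2]), np.float64(0.19598493855760213)) after (array([ 6.4, 26.2]), np.float64(0.19525674132447918))
c7 [] []
c8 [] []
s7 [[16.8 33.6]] [[  2  18  32  32 813]]
s8 [[28.3 58.1]] [[ 15  41  29  34 835]]
```

```bash
python3 -c "
from workcell import bot
print(bot.job_done())"
```

```text
the job is handed in; nothing more can be done
None
```

The flap is shut, the tube is in the container, and the bolt is locked across. I handed the job in at about 11.6 s, with the arm clear of everything.

- **Flap and tube:** I pushed the lip over its arc with closed fingertips, and pictures partway through show the tray empty. I then pressed the lip down until it stopped moving, at about 10 N with the fingertip 173 mm up. The last pictures show the strip lying flat on the deck.
- **Bolt:** I pushed the knob to the container's right until it stopped, at about 9 N. The two camera views put the knob at y = 26 mm, against 25 mm expected when fully across. That is within the 1–2 mm accuracy of the measurement.
- **Surroundings:** The fingers never came near the tube. The bottle, cup and timer look unmoved in the final pictures, though I checked them only by eye.

**Checks that disagreed:** The first yaw estimate from the fixed cameras was -3 to -5°, while the wrist camera gave -1.7°. I used the wrist value, because its door width of 107.7 mm matched the 108 mm given. My automatic search for the dark knob found nothing in the scene pictures, so I read its pixels there by hand.

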